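# Lock the bayonet cap onto a motorcycle fuel tank

## Robot

A 6-joint arm with a two-finger parallel gripper is mounted at the origin on the work surface. World frame = base frame: x ahead of the robot, y to its left, z up, the work surface at z = 0. Lengths are in m, angles in rad, forces in N, time in s.
With the tool pointing down it reaches from about 0.275 to 0.825 m from the base axis. Payload 5.2 kg.
Tool frame: the origin (TCP) lies between the finger pads; the fingertips stand 8 mm ahead of it and the grasp point (between the pads) lies 11 mm behind it; z points along the fingers, y is the line along which they close (so a half turn about z gives the same grasp; the last joint's range is limited). The gripper opens to 93 mm and grips with 3 to 60 N. Pads are 15 mm wide; open, the fingers measure 128 mm over their backs; the gripper's body (75 mm by 188 mm) begins 65 mm behind the grasp point.
Start: joints at [-1.469, 0.259, 1.535, -0, 1.348, -0.203], TCP at [0.165, -0.525, 0.227] pointing down, gripper open.
Joint ranges: [-3.14, 3.14], [-0.91, 2.08], [0.19, 2.58], [-1.22, 4.36], [0.22, 2.71], [-3.12, 3.12]. Speed limits (rad/s): [2.57, 2.57, 3.14, 3.14, 3.14, 3.14].

## Interface

Orientations are given as a unit quaternion [x, y, z, w].
In Python, from cell import sense, eyes, ctrl gives the robot as it stands. The module is installed in compiled form; this text tells all that it offers.
- The arm moves only by the tool apply_moves, never from a script. Its argument "moves" is a list that holds one entry, the list of rows, each a list of 6 numbers: the shift along the tool's x, y, z in m, then the turn, a rotation vector about the tool's x, y, z in degrees. In form: [[[x, y, z, wx, wy, wz], ...]]. A call has 1 to 20 rows; each row is the pose to reach, as a shift and turn from the pose commanded when the call began, along the tool's axes at that moment; what a row does not reach only later rows make up. A row lasts 1/12 s, in which the tool goes at most 41.7 mm and 7.16 degrees, less where a joint would pass 70% of its speed; a pose out of reach is approached as far as the arm can. A call with a gripper value outside its range is refused whole. "fingers" is the closure in counts, from 0 (fully open) to 255 (shut), set as the call begins (left out, the last holds). The fingers move at their own pace and stop on an object; "squeeze" is the grip in N (left out, the last holds). Time passes only in rows, so rows that repeat a pose let the fingers close. It gives the time, the measured TCP pose, the force, the opening and the grip force at its end, in the units of the state.
- sense(): the state, without advancing time (a new reading comes with each control period).
- eyes.capture(name): name is "scene" or "top" or "wrist"; returns the picture (420x560x3 uint8, red, green, blue); there is no depth.
- eyes.get_calibration(name): a dict with "camera_matrix" (3x3 intrinsics, pixels), "R" (3x3) and "t" (3): a world point X has camera coordinates R X + t; the wrist camera has in their place "tool_from_camera" (4x4, takes a point from camera to tool coordinates, whose origin is the TCP and whose axes are the flange's). Camera axes: x right, y down, z forward; pixel columns grow to the right and rows downward; lengths in m; the calibration is good to about 2 mm. A picture is of the moment at which its call begins: read the wrist's pose just before it. get_calibration takes no time and is no camera call.
- ctrl.close_job(): hands the job in; it is judged then, once.
The state is a dict: "time": time; "joints": joint angles; "qd": joint speeds; "tau": joint torques, N m; "tool_pos": TCP position; "ee_rot": TCP orientation; "wrist_force": force on the tool from outside, world axes, zero at the start; "moment": the same for the moment, N m; "opening": finger opening in m; "gripper_force": force on a finger pad.
Only numpy, scipy, OpenCV 4.12 (cv2) and the standard library are available. Lean on these libraries where they do the work, as an engineer would, in place of code of your own. Each camera call takes 0.05 s, during which the arm holds its last target. There are 200 camera calls.

## Task

Close the fuel tank on the bench with its bayonet cap, the large cap with the straight bar grip: set it in the square filler neck with the bar in line with the two notches, push it down against the spring and turn it a quarter turn clockwise (seen from above), so that it stays locked down with the bar square across the notches when you let go. Leave the other two caps where they lie.

Things in the scene. Friction and masses are not known exactly. Their poses are not given: they have to be found in the camera images.
- cap_mid (a point): Right cap, steel, 53 mm tall; point on its axis, half-way up. Disc 70 mm wide, 8 thick, from 11.5 to 3.5 mm below the point. On it a bar grip 46 mm long (x), 14 wide (y), 30 tall, gripped across y. Below: stem 22 mm wide, 15 long, at its foot two lugs, along +x and -x, 6 thick, 11 wide, 50 over tips. Half turns look alike. Loose, upright, 130 g.
- neck (a point): Centre of the filler's top, on a fixed blue fuel tank; 82 mm square, rim 185 mm above bench, 30 above tank. z up, x along the notches: 25 mm wide, out to 30 mm either way; bore 32 mm, plate 6 thick. Spring pad (3 to 5 N) acts over the last 6 mm before disc meets rim. Turns only if within 3 mm of rim, only clockwise, stops near 100 deg. Locked and freed, the disc sits 3 mm above the rim.
- knobcap_mid (a point): A wrong cap, to be left alone: same steel disc, 70 mm across, but with a round knob 40 mm across on top, 53 mm tall; the point is on its axis half-way up.
- smallcap_mid (a point): A wrong cap, to be left alone: steel, with a bar grip but small, disc 46 mm across, bar 30 mm long and 10 mm wide, 45 mm tall; the point is on its axis half-way up.
Things that resemble listed ones, but are neither listed nor needed, are in the scene too. What is shaped like the part that bears cap_mid but orange is not meant.

How it is judged:
By the outcome, as a careful person would: the job done as asked, in the order asked, and still so for the second after the job is handed in, with the robot touching nothing.
It also fails if it takes over 51 s, if anything falls off the work surface, if the arm or the gripper's body presses on something with over 40 N, if the wrist force passes 120 N, or if a joint passes its speed limit or range.

## Working session

There is one attempt and no reset: what is moved stays moved. The work goes in short steps, Python scripts to look and compute and a tool call to move; the robot and the scene stay as the last step left them, time stands still between calls to the robot, and variables do not carry over. Pictures are saved under pics/ and viewed, at most 10 in all, crops included, and the job is handed in when it is done.

Besides the shell and the picture viewer there is one more tool, called after "Request:" as name(argument=value, ...) on one line, values as JSON. apply_moves: Moves the arm, as the interface text tells. Its arguments: {"type":"object","properties":{"moves":{"type":"array"},"fingers":{"type":"number"},"squeeze":{"type":"number"}},"required":["moves"]}

```bash
mkdir -p pics; python3 - <<'E'
from cell import sense, eyes
import cv2
s=sense(); print(s['time'],s['tool_pos'],s['ee_rot'],s['opening'])
ims=[]
for n in ['scene','top']:
    c=eyes.get_calibration(n); print(n,c)
    im=eyes.capture(n); cv2.imwrite(f'pics/{n}0.png',im[:,:,::-1])
print(eyes.get_calibration('wrist'))
E
```

```text
0.0 [ 0.16501624 -0.52411235  0.22582652] [ 9.88414268e-01  1.51777537e-01  6.48722483e-05 -8.99853198e-04] 0.0928975349257205
scene {'camera_matrix': array([[389.80619186,   0.        , 283.78408395],
       [  0.        , 389.80619186, 204.31476331],
       [  0.        ,   0.        ,   1.        ]]), 'R': array([[ 0.79073037,  0.61211703,  0.00763106],
       [ 0.34771298, -0.43884488, -0.82855951],
       [-0.50382653,  0.65782058, -0.55984901]]), 't': array([-0.37102709, -0.08201608,  1.27407497])}
top {'camera_matrix': array([[388.46670798,   0.        , 278.93164512],
       [  0.        , 388.46670798, 205.32563666],
       [  0.        ,   0.        ,   1.        ]]), 'R': array([[-0.01359702, -0.99967868,  0.02139306],
       [-0.99744008,  0.01205823, -0.07048323],
       [ 0.07020262, -0.02229666, -0.99728354]]), 't': array([-0.02963445,  0.49323923,  0.9488291 ])}
{'camera_matrix': array([[307.36196938,   0.        , 287.80714936],
       [  0.        , 307.36196938, 210.99980229],
       [  0.        ,   0.        ,   1.        ]]), 'tool_from_camera': array([[-7.14258825e-04, -9.67384683e-01, -2.53310808e-01,
         7.04434414e-02],
       [ 9.99999497e-01, -5.12636096e-04, -8.61953585e-04,
         9.70634524e-04],
       [ 7.03984432e-04, -2.53311296e-01,  9.67384563e-01,
        -1.57472080e-01],
       [ 0.00000000e+00,  0.00000000e+00,  0.00000000e+00,
         1.00000000e+00]])}
```

View pics/scene0.png

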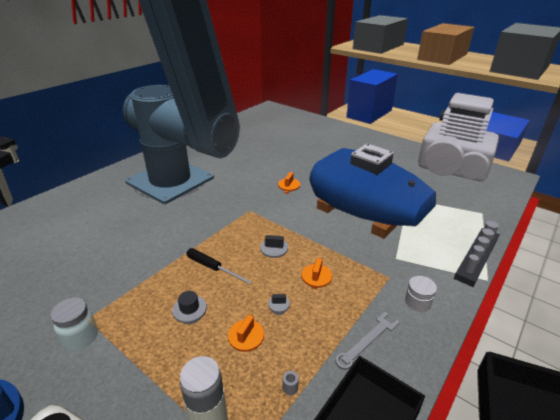

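View pics/top0.png

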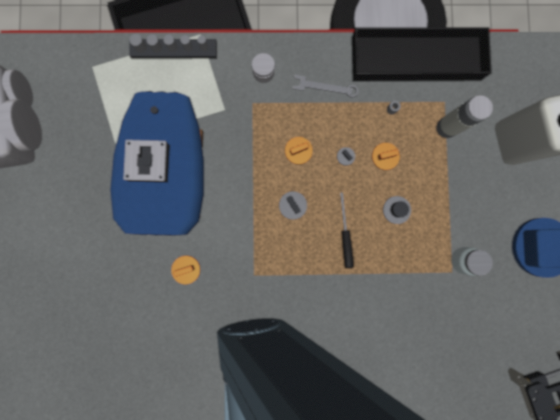

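Steel candidates in the top view are (293,205), a large disc with a bar; (346,156), a small disc with a bar; and (397,209), a round knob. The three orange ones are decoys. The one at (293,205) fits. I'll confirm it in a crop and measure.

```bash
cat > h.py <<'E'
import numpy as np, cv2
from cell import sense, eyes
from scipy.spatial.transform import Rotation as Rn
def cam(n):
    c=eyes.get_calibration(n)
    if n=='wrist':
        s=sense(); R=Rn.from_quat(s['ee_rot']).as_matrix(); T=c['tool_from_camera']
        Rw=R@T[:3,:3]; o=R@T[:3,3]+s['tool_pos']
    else: Rw=c['R'].T; o=-Rw@c['t']
    return c['camera_matrix'],Rw,o
def back(C,uv,z):
    K,Rw,o=C; d=Rw@np.linalg.inv(K)@[uv[0],uv[1],1]; return o+d*(z-o[2])/d[2]
def proj(C,X):
    K,Rw,o=C; p=K@(Rw.T@(np.asarray(X)-o)); return p[:2]/p[2]
E
python3 - <<'E'
from h import *
C=cam('top'); im=cv2.imread('pics/top0.png')
for n,uv,z in [('cap',(293,205),.05),('small',(346,156),.04),('knob',(398,209),.05),('neck',(146,160),.185),('neckN',(146,141),.185),('neckS',(146,180),.185)]: print(n,back(C,uv,z))
a=cv2.resize(im[170:240,255:355],(800,560),interpolation=cv2.INTER_CUBIC)[:,:400*1]
a=cv2.resize(im[175:235,263:323],(400,400),interpolation=cv2.INTER_CUBIC); b=cv2.resize(im[130:190,116:176],(400,400),interpolation=cv2.INTER_CUBIC)
cv2.imwrite('pics/crop.png',np.hstack([a,b]))
E
```

```text
cap [ 0.49092205 -0.06912211  0.05      ]
small [ 0.61097645 -0.20226218  0.04      ]
knob [ 0.47815314 -0.32320811  0.05      ]
neck [0.57786437 0.24014402 0.185     ]
neckN [0.61753647 0.24055464 0.185     ]
neckS [0.53639976 0.23971484 0.185     ]
```

View pics/crop.png

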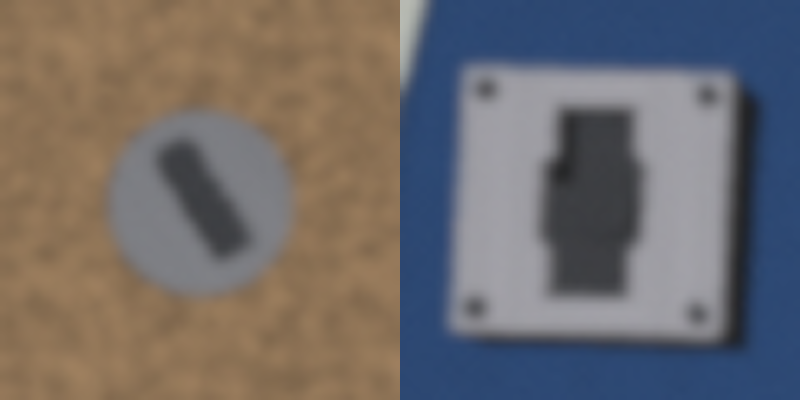

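The crop confirms it: on the left, a steel disc with a large bar, its ends at about (180,155) and (230,245), so it lies near +29° in the world frame. On the right is the neck, with its notches nearly along world x. I'll move above the cap with yaw turned round to 209° so the last joint has room for the clockwise turn.

Request:
apply_moves(moves=[[[0.448, -0.337, 0.047, 0, 0, -140], [0.448, -0.337, 0.047, 0, 0, -140], [0.448, -0.337, 0.047, 0, 0, -140], [0.448, -0.337, 0.047, 0, 0, -140], [0.448, -0.337, 0.047, 0, 0, -140], [0.448, -0.337, 0.047, 0, 0, -140], [0.448, -0.337, 0.047, 0, 0, -140], [0.448, -0.337, 0.047, 0, 0, -140], [0.448, -0.337, 0.047, 0, 0, -140], [0.448, -0.337, 0.047, 0, 0, -140], [0.448, -0.337, 0.047, 0, 0, -140], [0.448, -0.337, 0.047, 0, 0, -140], [0.448, -0.337, 0.047, 0, 0, -140], [0.448, -0.337, 0.047, 0, 0, -140], [0.448, -0.337, 0.047, 0, 0, -140], [0.448, -0.337, 0.047, 0, 0, -140], [0.448, -0.337, 0.047, 0, 0, -140], [0.448, -0.337, 0.047, 0, 0, -140], [0.448, -0.337, 0.047, 0, 0, -140], [0.448, -0.337, 0.047, 0, 0, -140]]])

```text
time: 1.77
tool_pos: [0.491, -0.0685, 0.1792]
ee_rot: [0.192, 0.981, 0.0, -0.0]
wrist_force: [-0.9, 0.0, 0.4]
opening: 0.0931
gripper_force: 0.0
```

Request:
apply_moves(moves=[[[0, 0, 0, 0, 0, -51.5], [0, 0, 0, 0, 0, -51.5], [0, 0, 0, 0, 0, -51.5], [0, 0, 0, 0, 0, -51.5], [0, 0, 0, 0, 0, -51.5], [0, 0, 0, 0, 0, -51.5], [0, 0, 0, 0, 0, -51.5], [0, 0, 0, 0, 0, -51.5], [0, 0, 0, 0, 0, -51.5], [0, 0, 0, 0, 0, -51.5], [0, 0, 0, 0, 0, -51.5]]])

```text
time: 2.68
tool_pos: [0.4912, -0.0687, 0.1795]
ee_rot: [-0.249, 0.969, 0.0, -0.0]
wrist_force: [-0.3, -0.3, -0.4]
opening: 0.0931
gripper_force: 0.0
```

```bash
python3 - <<'E'
from h import *
s=sense(); print(s['time'],s['tool_pos'],Rn.from_quat(s['ee_rot']).as_matrix()[:,0],s['joints'])
im=eyes.capture('wrist'); cv2.imwrite('pics/w1.png',im[:,:,::-1])
E
```

```text
2.6833 [ 0.49121134 -0.0686808   0.17953372] [-8.76148639e-01 -4.82041014e-01  1.49090716e-04] [-3.64236955e-01  2.00623813e-01  1.73180538e+00  3.66715789e-05
  1.20943435e+00 -2.43802899e+00]
```

View pics/w1.png

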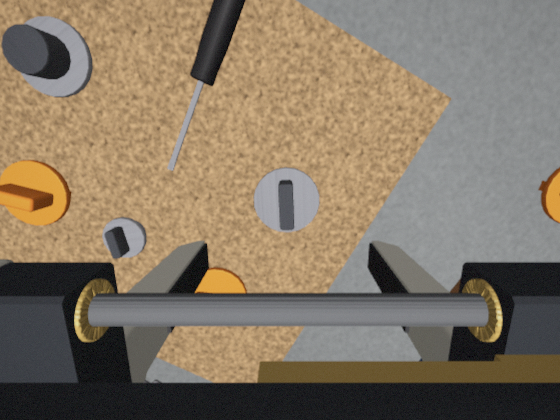

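The wrist view shows the cap under the gripper: disc centre about (286,200), bar from (286,181) to (286,230), practically aligned with the tool's x axis.

```bash
python3 - <<'E'
from h import *
C=cam('wrist'); s=sense(); R=Rn.from_quat(s['ee_rot']).as_matrix()
g=cv2.imread('pics/w1.png'); h=cv2.cvtColor(g,cv2.COLOR_BGR2HSV)
m=(h[:,:,1]<50).astype(np.uint8); n,l,st,ce=cv2.connectedComponentsWithStats(m)
i=l[200,262]; print(st[i],ce[i])
ys,xs=np.where(l==i); hull=cv2.convexHull(np.c_[xs,ys].astype(np.int32)); e=cv2.fitEllipse(hull); print(e)
X=back(C,e[0],.023); print('disc',X,'tool',R.T@(X-s['tool_pos']), 'dia',[np.linalg.norm(back(C,(a,200),.023)-back(C,(b,200),.023)) for a,b in[(st[i][0],st[i][0]+st[i][2])]])
gr=cv2.cvtColor(g,cv2.COLOR_BGR2GRAY)
print(gr[172:240:3,286]); print(gr[195,268:306],gr[215,268:306])
# predicted bar top corners for this X with yaw of tool
for dx in(-.023,.023):
  for dy in (-.007,.007):
    P=X+R@[dx,dy,0]; P[2]=.053; print(dx,dy,proj(C,P))
E
```

```text
[ 254  167   65   65 3342] [286.01855177 199.47755835]
((286.0564270019531, 199.47972106933594), (64.652587890625, 65.65618133544922), 92.35353088378906)
disc [ 0.49262365 -0.0710086   0.023     ] tool [-1.35956391e-04 -2.70864357e-03  1.56584894e-01] dia [np.float64(0.06803016444833629)]
[167 168 168  48  69  86  88  89  88  87  88  88  86  88  90  86  88  88
  87  95 152 156 159]
[168 168 168 165 168 170 170 167 163 164 117  89  92  86  88  89  87  85
  87  92  89  88  90  88  73 149 166 169 169 169 168 169 167 170 167 164
 167 165] [165 166 168 165 168 166 168 167 168 163 161 121  87  89  89  86  88  88
  84  88  86  87  89  92  88  86 150 164 167 166 167 166 166 167 168 166
 163 165]
-0.023 -0.007 [278.75082914 229.35785178]
-0.023 0.007 [293.1724607  229.34449832]
0.023 -0.007 [278.34643261 182.40673223]
0.023 0.007 [293.35591986 182.39416577]
```

Request:
apply_moves(moves=[[[0, -0.0027, 0.02, 0, 0, -2.8], [0, -0.0027, 0.05, 0, 0, -2.8], [0, -0.0027, 0.08, 0, 0, -2.8], [0, -0.0027, 0.105, 0, 0, -2.8], [0, -0.0027, 0.125, 0, 0, -2.8], [0, -0.0027, 0.137, 0, 0, -2.8], [0, -0.0027, 0.143, 0, 0, -2.8], [0, -0.0027, 0.143, 0, 0, -2.8], [0, -0.0027, 0.143, 0, 0, -2.8]]])

```text
time: 3.48
tool_pos: [0.4929, -0.0712, 0.0369]
ee_rot: [-0.273, 0.962, -0.0, 0.0]
wrist_force: [1.3, -0.4, 0.8]
opening: 0.0926
gripper_force: 0.0
```

Request:
apply_moves(moves=[[[0, 0, 0, 0, 0, 0], [0, 0, 0, 0, 0, 0], [0, 0, 0, 0, 0, 0], [0, 0, 0, 0, 0, 0], [0, 0, 0, 0, 0, 0], [0, 0, 0, 0, 0, 0], [0, 0, 0, 0, 0, 0], [0, 0, 0, 0, 0, 0], [0, 0, 0, 0, 0, 0], [0, 0, 0, 0, 0, 0], [0, 0, 0, 0, 0, 0], [0, 0, 0, 0, 0, 0]]], fingers=255, squeeze=40)

```text
time: 4.48
tool_pos: [0.4926, -0.0711, 0.0366]
ee_rot: [-0.274, 0.962, 0.0, -0.0]
wrist_force: [-0.8, 0.0, 0.2]
opening: 0.0175
gripper_force: 0.0
```

Request:
apply_moves(moves=[[[0, 0, 0, 0, 0, 0], [0, 0, 0, 0, 0, 0], [0, 0, 0, 0, 0, 0], [0, 0, 0, 0, 0, 0]]])

```text
time: 4.82
tool_pos: [0.4925, -0.0711, 0.0366]
ee_rot: [-0.274, 0.962, 0.0, -0.0]
wrist_force: [0.3, 0.2, -0.9]
opening: 0.0137
gripper_force: 40.0
```

Request:
apply_moves(moves=[[[0, 0, -0.01, 0, 0, 0], [0, 0, -0.03, 0, 0, 0], [0, 0, -0.06, 0, 0, 0], [0, 0, -0.095, 0, 0, 0], [0, 0, -0.13, 0, 0, 0], [0, 0, -0.165, 0, 0, 0], [0, 0, -0.195, 0, 0, 0], [0, 0, -0.22, 0, 0, 0], [0, 0, -0.23, 0, 0, 0], [0, 0, -0.23, 0, 0, 0], [0, 0, -0.23, 0, 0, 0]]])

```text
time: 5.73
tool_pos: [0.4922, -0.071, 0.2662]
ee_rot: [-0.274, 0.962, 0.0, -0.0]
wrist_force: [0.5, -0.6, -1.9]
opening: 0.0138
gripper_force: 40.0
```

Held, with the opening at 13.8 mm. Next I'll go beside the neck and take a close look.

Request:
apply_moves(moves=[[[-0.01, 0.007, -0.01, 0, 0, 4], [-0.04, 0.027, -0.02, 0, 0, 10], [-0.07, 0.047, -0.02, 0, 0, 16], [-0.1, 0.067, -0.02, 0, 0, 22], [-0.13, 0.087, -0.02, 0, 0, 28], [-0.16, 0.107, -0.02, 0, 0, 33], [-0.174, 0.117, -0.02, 0, 0, 34.5], [-0.174, 0.117, -0.02, 0, 0, 34.5], [-0.174, 0.117, -0.02, 0, 0, 34.5], [-0.174, 0.117, -0.02, 0, 0, 34.5]]])

```text
time: 6.57
tool_pos: [0.578, 0.1193, 0.2847]
ee_rot: [0.024, 1.0, -0.0, -0.002]
wrist_force: [0.3, 0.1, -0.5]
opening: 0.0141
gripper_force: 40.0
```

```bash
python3 - <<'E'
from h import *
s=sense(); print(s['time'],s['tool_pos'],Rn.from_quat(s['ee_rot']).as_matrix()[:,0],s['joints'])
im=eyes.capture('wrist'); cv2.imwrite('pics/w2.png',im[:,:,::-1])
E
```

```text
6.5667 [0.57799997 0.11929948 0.28472506] [-0.99888716  0.04702243  0.00365183] [ 1.51014653e-02  3.04119333e-01  1.33229576e+00 -6.76888131e-04
  1.50887851e+00 -1.50861329e+00]
```

View pics/w2.png

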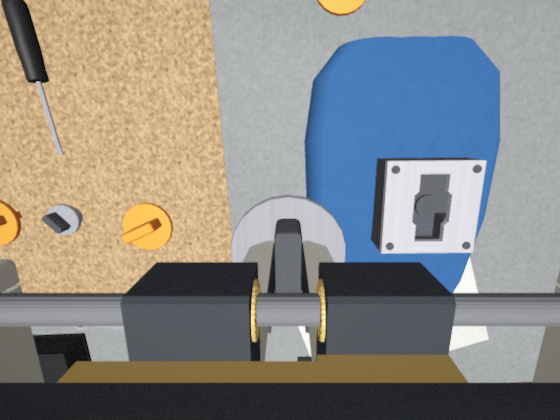

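The wrist view shows the cap in hand (disc columns 231–346, top edge at row 197, bar upright at column 288) and the neck plate with corners near (389,160), (486,161), (478,252) and (381,252). I'll measure both.

```bash
python3 - <<'E'
from h import *
C=cam('wrist'); s=sense(); R=Rn.from_quat(s['ee_rot']).as_matrix()
g=cv2.imread('pics/w2.png'); h=cv2.cvtColor(g,cv2.COLOR_BGR2HSV)
m=((h[:,:,1]<40)&(h[:,:,2]>120)).astype(np.uint8); m[:,:365]=0; m[265:]=0; m[:150]=0; m[:,495:]=0
n,l,st,ce=cv2.connectedComponentsWithStats(m); i=1+np.argmax(st[1:,4])
ys,xs=np.where(l==i); r=cv2.minAreaRect(np.c_[xs,ys].astype(np.float32)); print(r,st[i])
hull=cv2.convexHull(np.c_[xs,ys].astype(np.int32)); q=cv2.approxPolyDP(hull,6,True)[:,0]; print(q)
P=np.array([back(C,u,.185) for u in q]); print(P, P.mean(0)); 
for a in range(len(P)):
    d=P[(a+1)%len(P)]-P[a]; print(np.linalg.norm(d),np.degrees(np.arctan2(d[1],d[0])))
# predicted outline of held disc (top, if axis at TCP), disc top z = TCP-.0135
for d in ([0,.035],[0,-.035],[.035,0]):
    print(d, proj(C,s['tool_pos']+R@[d[0],d[1],.0135]))
N=P.mean(0); print('tool delta',R.T@(N-s['tool_pos']), 'tool yaw',np.degrees(np.arctan2(R[1,0],R[0,0])))
gr=cv2.cvtColor(g,cv2.COLOR_BGR2GRAY)
print(gr[225,224:240],gr[225,338:352],gr[190:204,288], gr[226,270:308],gr[250,270:308])
# slot edges
print(gr[182,410:458],gr[232,405:458],gr[168:182,434],gr[232:248,430])
E
```

```text
((437.0, 211.99996948242188), (103.99998474121094, 113.99998474121094), 90.0) [ 380  160  115  105 8150]
[[494 264]
 [381 253]
 [387 161]
 [485 160]
 [494 170]]
[[0.63482064 0.30279117 0.185     ]
 [0.61909676 0.20005807 0.185     ]
 [0.53715852 0.2028063  0.185     ]
 [0.54030506 0.28414469 0.185     ]
 [0.54902853 0.29260911 0.185     ]] [0.5760819  0.25648187 0.185     ]
0.10392944540900115 -98.70190990923216
0.08198431624220975 178.0790089196606
0.08139923120058283 87.78463784885311
0.01215505585151232 44.13652360171864
0.08639420644459907 6.768371574263214
[0, 0.035] [347.76543044 250.84416714]
[0, -0.035] [230.18950755 250.95764192]
[0.035, 0] [289.00001433 193.17180799]
tool delta [0.00840454 0.1374016  0.10020155] tool yaw 177.24570542485756
[191 192 190 192 188 182 165 175 178 176 171 173 169 158 179 195] [149 108 111 118 117 116 117 117 116 116 114 116 117 118] [178 179 178 180 157 133 144 178 195 199 198 200 199 199] [194 193 193 193 194 144  77  57  59  62  65  64  62  65  64  61  64  61
  65  61  64  63  62  65  62  60  64  61  60  54 116 184 198 199 199 200
 201 202] [149 147 110  53  65 103 109 114 112 110 110 109 111 111 113 114 109 110
 111 108 110 112 115 115 112 113 111 112 111 113 107  74  42  74 134 147
 149 149]
[228 229 229 227 226 227 228 228 228 214 157 111 108 111 110 111 110 111
 109 108 112 109 110 109 109 109 105 111 110 108 108 108 110 110 110 110
 121 126 122 191 223 229 227 226 229 228 230 228] [229 228 227 226 225 227 228 229 228 213 156 109 107 105 110 107 108 108
 108 109 108 109 106 108 104 107 107  78  50  51  50  48  48  49  64 112
 122 122 192 223 228 228 227 225 226 227 227 228 225 225 226 226 226] [231 231 228 227 227 207 151 111 108 113 108 110 111 109] [107 108 107  95  69  60  70 120 144 199 228 228 229 228 229 232]
```

Neck centre is about (0.579, 0.2415) with its notch axis at −2°. Moving over it and descending part way.

Request:
apply_moves(moves=[[[0.0005, 0.01, 0, 0, 0, -0.7], [0.001, 0.03, 0, 0, 0, -0.7], [0.002, 0.06, 0, 0, 0, -0.7], [0.003, 0.09, 0, 0, 0, -0.7], [0.004, 0.112, 0, 0, 0, -0.7], [0.0047, 0.122, 0, 0, 0, -0.7], [0.0047, 0.122, 0, 0, 0, -0.7], [0.0047, 0.122, 0.015, 0, 0, -0.7], [0.0047, 0.122, 0.035, 0, 0, -0.7], [0.0047, 0.122, 0.05, 0, 0, -0.7], [0.0047, 0.122, 0.055, 0, 0, -0.7], [0.0047, 0.122, 0.055, 0, 0, -0.7], [0.0047, 0.122, 0.055, 0, 0, -0.7]]])

```text
time: 7.7
tool_pos: [0.5805, 0.241, 0.2323]
ee_rot: [0.018, 1.0, -0.0, 0.0]
wrist_force: [0.0, 0.1, -0.9]
opening: 0.0138
gripper_force: 40.0
```

```bash
python3 - <<'E'
from h import *
s=sense(); print(s['time'],s['tool_pos'],Rn.from_quat(s['ee_rot']).as_matrix()[:,0],s['wrist_force'])
im=eyes.capture('scene')[120:220,300:450]; cv2.imwrite('pics/s2.png',cv2.resize(im[:,:,::-1],(780,520),interpolation=cv2.INTER_CUBIC))
E
```

```text
7.7 [0.58048367 0.24102999 0.23226704] [-9.99330202e-01  3.65910850e-02 -4.89282525e-04] [ 0.04175847  0.11059828 -0.85074755]
```

View pics/s2.png

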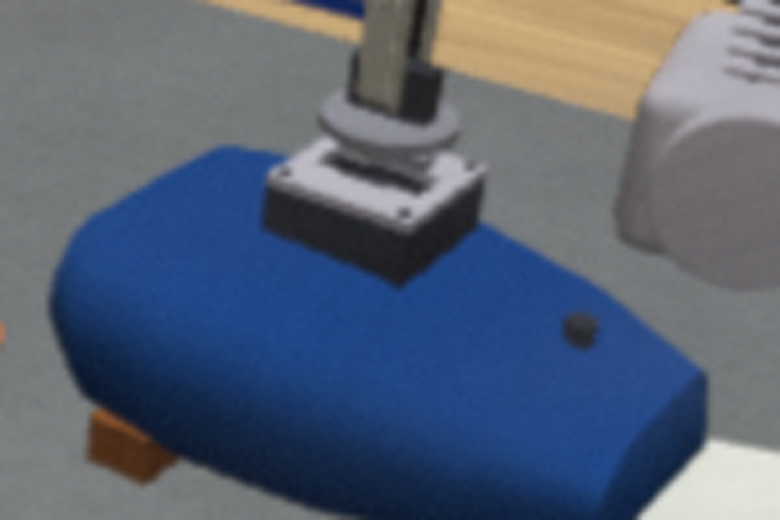

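The cap hovers just above the neck at about (390,120) in the crop, its lugs in line with the slot. I'll lower it gently.

Request:
apply_moves(moves=[[[0.0012, 0.0005, 0.004, 0, 0, 0], [0.0012, 0.0005, 0.008, 0, 0, 0], [0.0012, 0.0005, 0.012, 0, 0, 0], [0.0012, 0.0005, 0.015, 0, 0, 0], [0.0012, 0.0005, 0.0175, 0, 0, 0], [0.0012, 0.0005, 0.0175, 0, 0, 0], [0.0012, 0.0005, 0.0175, 0, 0, 0]]])

```text
time: 8.33
tool_pos: [0.5788, 0.2426, 0.2139]
ee_rot: [0.018, 1.0, -0.0, -0.0]
wrist_force: [-0.1, -0.7, -1.2]
opening: 0.0137
gripper_force: 40.0
```

Request:
apply_moves(moves=[[[0, 0, 0.002, 0, 0, 0], [0, 0, 0.004, 0, 0, 0], [0, 0, 0.006, 0, 0, 0], [0, 0, 0.0065, 0, 0, 0], [0, 0, 0.0065, 0, 0, 0], [0, 0, 0.0065, 0, 0, 0]]])

```text
time: 8.83
tool_pos: [0.5792, 0.2427, 0.2082]
ee_rot: [0.018, 1.0, 0.0, 0.001]
wrist_force: [-0.4, 0.4, 2.7]
opening: 0.0136
gripper_force: 40.0
```

Request:
apply_moves(moves=[[[0, 0, 0.001, 0, 0, 0], [0, 0, 0.0015, 0, 0, 0], [0, 0, 0.0015, 0, 0, 0], [0, 0, 0.0015, 0, 0, 0]]])

```text
time: 9.17
tool_pos: [0.5793, 0.2427, 0.2066]
ee_rot: [0.018, 1.0, 0.0, 0.001]
wrist_force: [0.3, 0.8, 5.1]
opening: 0.014
gripper_force: 40.0
```

Spring compressed to about 5 N. Turning clockwise, which is +z of the tool.

Request:
apply_moves(moves=[[[0, 0, 0, 0, 0, 5], [0, 0, 0, 0, 0, 10], [0, 0, 0, 0, 0, 15], [0, 0, 0, 0, 0, 20], [0, 0, 0, 0, 0, 20], [0, 0, 0, 0, 0, 20]]])

```text
time: 9.67
tool_pos: [0.579, 0.2424, 0.2065]
ee_rot: [0.191, 0.982, -0.0, 0.0]
wrist_force: [-0.3, -0.4, 5.4]
opening: 0.0134
gripper_force: 40.0
```

```bash
python3 - <<'E'
from h import *
s=sense(); print(s['time'],s['tool_pos'],s['wrist_force'],s['moment'],s['joints'][5],Rn.from_quat(s['ee_rot']).as_matrix()[:,0])
E
```

```text
9.6667 [0.5790131  0.24240347 0.20654916] [-0.25236428 -0.38058236  5.35768385] [-0.07388809 -0.04918496 -0.04119095] -0.9663489460231812 [-9.26742261e-01  3.75697381e-01 -5.08851033e-04]
```

Turning freely with low moments. I'll do the remaining 70°.

Request:
apply_moves(moves=[[[0, 0, 0, 0, 0, 5], [0, 0, 0, 0, 0, 10], [0, 0, 0, 0, 0, 15], [0, 0, 0, 0, 0, 20], [0, 0, 0, 0, 0, 25], [0, 0, 0, 0, 0, 30], [0, 0, 0, 0, 0, 35], [0, 0, 0, 0, 0, 40], [0, 0, 0, 0, 0, 45], [0, 0, 0, 0, 0, 50], [0, 0, 0, 0, 0, 55], [0, 0, 0, 0, 0, 60], [0, 0, 0, 0, 0, 65], [0, 0, 0, 0, 0, 70], [0, 0, 0, 0, 0, 70], [0, 0, 0, 0, 0, 70]]])

```text
time: 11.0
tool_pos: [0.5788, 0.2426, 0.2066]
ee_rot: [0.72, 0.694, 0.0, 0.0]
wrist_force: [-0.5, 0.4, 5.7]
opening: 0.0135
gripper_force: 40.0
```

```bash
python3 - <<'E'
from h import *
s=sense(); print(s['time'],s['tool_pos'],s['wrist_force'],s['moment'],s['joints'][5],Rn.from_quat(s['ee_rot']).as_matrix()[:,0])
E
```

```text
11.0 [0.57880839 0.24264094 0.20658253] [-0.45083467  0.35670794  5.65004878] [ 0.03141078  0.06458167 -0.04655001] 0.25540118237059983 [3.59867304e-02 9.99352258e-01 1.42627466e-04]
```

The turn is complete at 90°. Next I'll ease up 4 mm: a downward pull would show the lugs have caught under the plate.

Request:
apply_moves(moves=[[[0, 0, -0.001, 0, 0, 0], [0, 0, -0.002, 0, 0, 0], [0, 0, -0.003, 0, 0, 0], [0, 0, -0.004, 0, 0, 0], [0, 0, -0.004, 0, 0, 0], [0, 0, -0.004, 0, 0, 0]]])

```text
time: 11.5
tool_pos: [0.5788, 0.2426, 0.2095]
ee_rot: [0.72, 0.694, -0.0, -0.0]
wrist_force: [1.0, 0.8, -1.4]
opening: 0.0135
gripper_force: 40.0
```

Request:
apply_moves(moves=[[[0, 0, 0, 0, 0, 0], [0, 0, 0, 0, 0, 0], [0, 0, 0, 0, 0, 0], [0, 0, 0, 0, 0, 0], [0, 0, 0, 0, 0, 0], [0, 0, 0, 0, 0, 0], [0, 0, 0, 0, 0, 0], [0, 0, 0, 0, 0, 0]]], fingers=0)

```text
time: 12.17
tool_pos: [0.5789, 0.2426, 0.2102]
ee_rot: [0.72, 0.694, 0.0, 0.0]
wrist_force: [0.3, 0.2, -0.2]
opening: 0.0624
gripper_force: 0.0
```

Request:
apply_moves(moves=[[[0, 0, -0.01, 0, 0, 0], [0, 0, -0.03, 0, 0, 0], [0, 0, -0.06, 0, 0, 0], [0, 0, -0.09, 0, 0, 0], [0, 0, -0.11, 0, 0, 0], [0, 0, -0.12, 0, 0, 0], [0, 0, -0.12, 0, 0, 0]]])

```text
time: 12.75
tool_pos: [0.5799, 0.2428, 0.3337]
ee_rot: [0.72, 0.694, 0.003, 0.002]
wrist_force: [-0.2, 0.0, 0.7]
opening: 0.0931
gripper_force: 0.0
```

```bash
python3 - <<'E'
from h import *
a=cv2.resize(eyes.capture('wrist')[:,:,::-1],(400,300))
b=cv2.resize(eyes.capture('scene')[120:220,310:443,::-1],(400,300),interpolation=cv2.INTER_CUBIC)
s=sense(); print(s['time'],s['tool_pos'],s['opening'],s['wrist_force'])
cv2.imwrite('pics/end.png',np.hstack([a,b]))
E
```

```text
12.85 [0.57865824 0.24255177 0.3295039 ] 0.09292982462142538 [-0.02642495 -0.61869461 -1.12663391]
```

View pics/end.png

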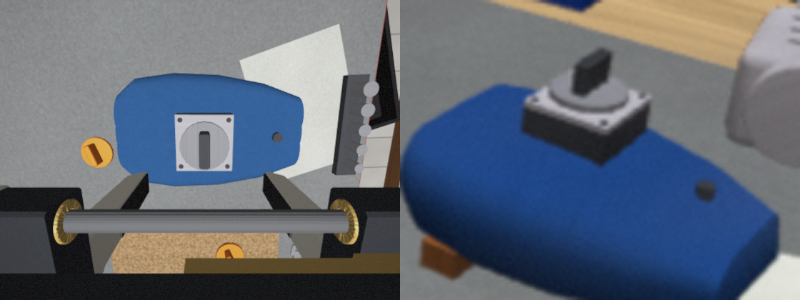

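The cap sits flat on the neck with the bar upright at (204,150) in the wrist view. That puts it along world y, square across the notches. The gripper is clear, so I'm handing in.

```bash
python3 -c "
from cell import ctrl; print(ctrl.close_job())"
```

```text
the job is handed in; nothing more can be done
None
```

The fuel tank is closed: the steel bar cap is in the neck, pushed down and turned 90° clockwise. After release it stayed down with the bar square across the notches. The robot is clear, the other caps were not touched, and I handed the job in at about 13 s.

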